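# Level a market display shelf

## Robot

A 6-joint arm with a two-finger parallel gripper is mounted at the origin on the work surface. World frame = base frame: x ahead of the robot, y to its left, z up, the work surface at z = 0. Lengths are in mm, angles in rad, forces in N, time in s.
With the tool pointing down it reaches from about 350 to 775 mm from the base axis. Payload 7.3 kg.
Tool frame: the origin (TCP) lies between the finger pads; the fingertips stand 8 mm ahead of it and the grasp point (between the pads) lies 11 mm behind it; y points along the fingers, z is the direction in which the jaws open and shut, and the axes are right-handed (so a half turn about y gives the same grasp; the last joint's range is limited). The gripper opens to 92 mm and grips with 3 to 60 N. Pads are 19 mm wide; open, the fingers measure 130 mm over their backs; the gripper's body (75 mm by 190 mm) begins 47 mm behind the grasp point.
Start: joints at [-1.292, 0.342, 1.524, -0, 1.275, -0.146], TCP at [216.396, -478.348, 234.741] pointing down, gripper open.
Joint ranges: [-2.53, 2.53], [-0.77, 2.02], [0.04, 2.7], [-1, 4.14], [0.28, 2.66], [-3.11, 3.11]. Speed limits (rad/s): [2.57, 2.57, 3.14, 3.14, 3.14, 3.14].

## Interface

Orientations are given as [roll, pitch, yaw] about the fixed x, y, z axes, in that order (R = Rz(yaw) Ry(pitch) Rx(roll)).
In Python, from plant import bot, vision, job gives the robot as it stands. The module is installed in compiled form; this text tells all that it offers.
- The arm moves only by the tool arm_command, never from a script. Its argument "deltas" is a list of rows, each a list of 4 numbers: the shift along the tool's x, y, z in m, then the turn about the tool's y in degrees. In form: [[x, y, z, twist], ...]. A call has 1 to 5 rows; each row shifts and turns the commanded pose from where the row before left it, along the tool's axes as they then stand; what a row does not reach is not made up. A row lasts 1/10 s, in which the tool goes at most 50 mm and 8.59 degrees, less where a joint would pass 70% of its speed; a pose out of reach is approached as far as the arm can. A call is refused whole if a number of a shift passes 0.05 or a number of a turn 8.59, either way. A call with a gripper value outside its range is refused whole. "claw" is the closure in counts, from 0 (fully open) to 255 (shut), set as the call begins (left out, the last holds). The fingers move at their own pace and stop on an object; the grip force is fixed at half the most. Time passes only in rows, so rows that do not move let the fingers close. It gives the time, the measured TCP pose, the force and the opening at its end, in the units of the state.
- bot.get_obs(): the state, without advancing time (a new reading comes with each control period).
- vision.capture(name): name is "scene" or "top"; returns a dict with "img" (420x560x3 uint8, red, green, blue), "camera_matrix" (3x3 intrinsics, pixels), "dist_coeffs" ([k1, k2, p1, p2, k3] as OpenCV has them; the pictures are not rectified), "world_to_cam" (4x4, takes a point from world to camera coordinates). Camera axes: x right, y down, z forward; pixel columns grow to the right and rows downward; lengths in mm; the calibration is good to about 2 mm. A picture is of the moment at which its call begins. There is no depth.
- job.close_job(): hands the job in, once; it reports no verdict.
Trained networks look in a picture, given as the dict that the camera call returned (one of the last four; its "shot" number tells which), for a name from the list of things; names that differ only in an ending like _2 or _b are one class to them, and where a whole thing is asked for, a point or a joint stands for the part that bears it (a point fixed in the world has none). Each returns a list of dicts, best first, with "confidence" (0 to 1); they miss things now and then, are a little off and sometimes report something else, mostly with a low value. They report only what shows in the picture. A call takes as long as a camera call. They do not tell look-alikes from the thing itself.
- vision.find_in(picture, name): "xyz" ([x, y, z] in mm, in the coordinates of the camera as it stood for that picture, good to about 4 mm: the middle of the surface that is visible of it).
- vision.regions_of(picture, name): "mask" (420x560 bool, what is visible of it).
The state is a dict: "time": time; "joint_positions": joint angles; "dq": joint speeds; "tau": joint torques, N m; "tool_pos": TCP position; "tcp_rot": TCP orientation; "contact_force": force on the tool from outside, world axes, zero at the start; "moment": the same for the moment, N m; "grip_width": finger opening in mm.
Only numpy, scipy, OpenCV 4.12 (cv2) and the standard library are available. Lean on these libraries where they do the work, as an engineer would, in place of code of your own. Each camera call takes 0.05 s, during which the arm holds its last target. There are 200 camera calls.

## Task

Stand the spirit level on its base in the middle of the low display shelf, lengthwise, set down rather than dropped. Then take hold of the knob of the shelf's screw foot from above, lean down on it with about one kilogram so that the rubber foot beds in, and turn it until the bubble stands centred between the two lines. Finish while still holding the knob and leaning on it like that, with the bubble centred, the level left standing free and everything else where it was.

Things in the scene. Friction and masses are not known exactly. Their poses are not given: they have to be found in the camera images.
- level: Torpedo spirit level, aluminium with black end caps, loose, about 300 g: 220 mm long (x), 24 mm thick (y), 46 mm high (z), standing upright on its base. Origin: centre of its underside; x along its length, z up. The yellow-green vial shows in a gap in the middle of its top and sides.
- bubble (a joint): Offset of the bubble from the middle of the vial along the level's x, in m; plus is towards its +x end. It goes to the high side, 2.7 mm per mrad of slope, stops at 20 mm, and needs about 1.2 s to settle. The 20 mm long bubble lies between the two black lines (26 mm apart) within plus or minus 3 mm.
- stand: The low display shelf's two fixed feet, which do not move on the table. Origin: on the table under the middle of the shelf; x runs lengthwise to the end with the screw foot, y across, z up. The fixed feet stand at x = -140 mm, y = +/-85 mm; the shelf tips about the line through them, the screw foot at x = +200 mm, y = 0.
- deck: The shelf itself, tipping: plywood 300 mm (x) by 200 mm (y), top 100 mm above the table, 2.4 kg, with 6 mm high aluminium lips along both long edges. Origin: on the table midway between the fixed feet (140 mm from the shelf's middle); x lengthwise towards the screw foot, z up when level.
- deck_mid (a point): Middle of the shelf's top face, about 100 mm above the table.
- knob: Round black lobed knob of the screw foot, 44 mm across, 30 mm high, its underside 120 mm above its origin and its top at 150 mm, on a bracket past the shelf's end. Clockwise from above lowers the foot and raises that end: right-hand thread, 4 mm a turn, so 1 rad moves the bubble about 5 mm. Stays as left; about 0.12 N m turns it. That end starts low.
- knob_grip (a point): On the knob's axis, 17 mm above its underside (about 137 mm above the table): height to grip it. Its height barely changes as the knob turns; the shelf rises instead.
- foot: Rubber foot pad at the lower end of the screw, 44 mm across, standing on the table. Origin: centre of its sole. With the level on the shelf it bears about 14.7 N by itself; leaning on the knob adds to that and it sinks 1 mm per 25 N, which lowers this end (10 N moves the bubble about 3.2 mm).
- spanner: Bystander: steel open-ended spanner, 170 mm long, lying on the table left of the shelf.
- mandarins: Bystander: cardboard tray of six mandarins, 130 x 170 x 50 mm, on the table to the right, beyond the level.
- beaker: Bystander: white paper cup, 80 mm across and 100 mm high, on the table to the left.
Not all that is in view belongs to the job. What is meant by the level is not brown or red, and is the larger of those in its own colour.

How it is judged (in metres and radians):
On the way, in this order (a step that is already met when the one before it is completed fails the run):
1. the level stands on its base along the middle of the shelf, released (angle between level's own z axis and vertical below 0.06 rad and angle between the x axis of level and the x axis of deck, either way round below 0.1 rad and x of level in the frame of deck between 0.095 and 0.185 m and y of level in the frame of deck between -0.06 and 0.06 m and contact force between level and deck above 1 N and contact force between each of the arm, the fingers and level below 0.1 N), for 0.2 s.
2. the knob is held and leaned on (contact force between the fingers and knob above 5 N and contact force between foot and anything else above 19 N), for 0.2 s.
At the end, for the whole second after the job is handed in: Bubble within 3 mm of centre; level upright on the shelf, within 45 mm lengthwise and 60 mm crosswise of its middle, parallel within 0.1 rad, untouched; knob gripped and leaned on: the foot bears 19 to 38 N (about 4 to 23 N of leaning) (all of step 1 and all of step 2 and value of joint bubble between -0.003 and 0.003 m and contact force between foot and anything else below 38 N); the arm keeps its last pose, push and grip.
It fails at once if the spanner, the tray of mandarins or the cup is pushed over 20 mm (distance of any of spanner, mandarins, beaker from where it was at the start of the episode above 0.02 m).
It fails at once if the level is dropped (falls freely faster than 0.45 m/s, about 10 mm) (contact force between the fingers and level below 0.1 N and linear speed of level above 0.45 m/s).
It also fails if it takes over 72 s, if anything falls off the work surface, if the arm or the gripper's body presses on something with over 40 N, if the wrist force passes 120 N, or if a joint passes its speed limit or range.

## Working session

There is one attempt and no reset: what is moved stays moved. The work goes in short steps, Python scripts to look and compute and a tool call to move; the robot and the scene stay as the last step left them, time stands still between calls to the robot, and variables do not carry over. Pictures are saved under pics/ and viewed, about 8 in all and at most 12, crops included, and the job is handed in when it is done.

Besides the shell and the picture viewer there is one more tool, called after "Request:" in YAML: its name, and indented under it one key for each argument. arm_command: Moves the arm, as the interface text tells. Its arguments: {"type":"object","properties":{"deltas":{"type":"array","items":{"type":"array","items":{"type":"number"}}},"claw":{"type":"number"}},"required":["deltas"]}

```bash
mkdir -p pics; cat > h.py <<'E'
import numpy as np, cv2
from plant import bot, vision, job
def cap(n, save=None):
    p=vision.capture(n)
    if save: cv2.imwrite('pics/'+save, p['img'][:,:,::-1])
    return p
def w(p,xyz):
    T=np.array(p['world_to_cam']); return (np.linalg.inv(T)@np.r_[xyz,1])[:3]
def proj(p,X):
    T=np.array(p['world_to_cam']); X=np.atleast_2d(X).astype(float)
    return cv2.projectPoints(X,cv2.Rodrigues(T[:3,:3])[0],T[:3,3],np.array(p['camera_matrix']),np.array(p['dist_coeffs']))[0][:,0]
def ray(p,uv,z):
    T=np.array(p['world_to_cam']); K=np.array(p['camera_matrix'])
    n=cv2.undistortPoints(np.array(uv,float).reshape(-1,1,2),K,np.array(p['dist_coeffs']))[:,0]
    R=T[:3,:3]; c=-R.T@T[:3,3]; d=np.c_[n,np.ones(len(n))]@R
    return c+d*((z-c[2])/d[:,2])[:,None]
E
python3 - <<'E'
from h import *
np.set_printoptions(precision=1,suppress=True)
print(bot.get_obs())
ims=[]
for n in ('scene','top'):
    p=cap(n); ims.append(p['img'])
    T=np.array(p['world_to_cam']); print(n,'cam at',-T[:3,:3].T@T[:3,3])
    for o in ('level','knob','deck','stand','spanner','mandarins','beaker','foot','deck_mid','knob_grip'):
        for d in vision.find_in(p,o)[:4]:
            x=w(p,d['xyz']); print(o,round(d['confidence'],2),x,proj(p,x)[0])
cv2.imwrite('pics/a.png',ims[0][:,:,::-1]);cv2.imwrite('pics/b.png',ims[1][:,:,::-1])
E
```

```text
{'time': 0.0, 'joint_positions': array([-1.3,  0.3,  1.5,  0. ,  1.3, -0.1]), 'dq': array([ 0.,  0.,  0., -0., -0.,  0.]), 'tau': array([  0. , -43.1, -24.4,   0.1,   0.1,  -0. ]), 'tool_pos': array([ 216.3, -477.9,  234. ]), 'tcp_rot': array([-1.6,  0. , -2.7]), 'contact_force': array([-0.6, -0. ,  0. ]), 'moment': array([0.1, 0. , 0. ]), 'grip_width': 91.90885595456407}
scene cam at [ 1295.8 -1083.9  1123.6]
level 0.85 [ 476.3 -333.6   32.1] [208.4 288.1]
level 0.79 [ 507.  -513.2   21. ] [170. 336.]
level 0.75 [ 356.4 -161.    28.7] [218.1 240.8]
level 0.62 [ 233.7 -452.7   28.9] [118.5 276.6]
knob 0.72 [563.9 246.5 138.4] [345.9 175.6]
deck 0.69 [570.5  25.7  96.8] [309.2 219.3]
stand 0.91 [565.9  24.9  99.2] [307.9 218.2]
spanner 0.58 [401.5 415.4  -2.7] [329.9 173.1]
mandarins 0.7 [ 712.4 -297.2   40.2] [283.6 316.4]
beaker 0.77 [584.9 455.3  71.3] [380.1 167.6]
foot 0.7 [ 476.3 -332.8   31.5] [208.6 288.1]
foot 0.41 [564.9 244.9 136.1] [345.9 176.5]
deck_mid 0.64 [564.4  22.1 100.4] [307.  218.2]
knob_grip 0.45 [564.3 244.5 142.1] [345.8 175. ]
top cam at [ 320.     4.5 1699.9]
level 0.97 [ 468.6 -333.9   46.4] [370.8 212.1]
level 0.79 [ 230.  -434.4   46.8] [403.9 283.5]
level 0.66 [ 504.6 -501.6   27.7] [418.6 201.1]
level 0.64 [ 344.9 -147.3   30.8] [315.6 250.4]
knob 0.45 [556.6 249.7 150.1] [190.4 184.4]
deck 0.92 [554.8  59.8 101.6] [251.8 186.2]
stand 0.89 [550.6  61.4 101. ] [251.3 187.5]
spanner 0.85 [429.9 416.6   9. ] [147.5 228.7]
mandarins 0.89 [ 707.2 -285.2   43.2] [353.7 142.3]
beaker 0.78 [583.8 490.8  52.8] [121.7 181.9]
beaker 0.42 [ 468.  -331.8   45. ] [370.1 212.3]
deck_mid 0.67 [558.   62.5 100.2] [251.  185.3]
knob_grip 0.43 [554.9 251.9 149.8] [189.7 185. ]
```

View pics/a.png

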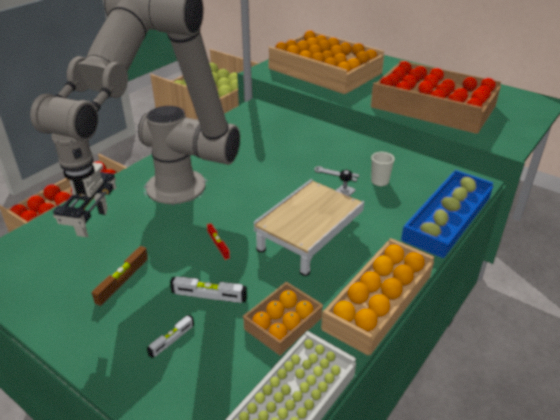

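View pics/b.png

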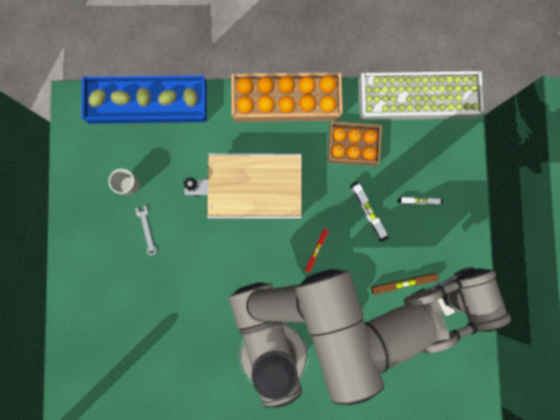

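Four level-like things in the scene picture: brown (121,275), red (218,241), large silver (208,289) and small silver (171,336). The large silver one fits, being neither brown nor red and the larger of the two silver ones. I'll confirm it in a crop and measure its pose.

```bash
python3 - <<'E'
from h import *
np.set_printoptions(precision=2,suppress=True)
out=[]
for n in ('scene','top'):
    p=cap(n)
    for o in ('level','deck','knob'):
        for d in vision.regions_of(p,o)[:4]:
            m=d['mask'].astype(np.uint8); v,u=np.nonzero(m)
            if o=='level' or n=='top':
                z={'level':46,'deck':98,'knob':150}[o]
                g=ray(p,np.c_[u,v],z)[:,:2].astype(np.float32)
                r=cv2.minAreaRect(g); print(n,o,round(d['confidence'],2),(u.mean(),v.mean()),'rect',r)
    c=p['img'][240:380,90:290] if n=='scene' else p['img'][140:280,290:490]
    out.append(cv2.resize(c,None,fx=4 if n=='scene' else 4,fy=4,interpolation=cv2.INTER_CUBIC)[:,:,::-1])
cv2.imwrite('pics/c.png',np.vstack([cv2.resize(o,(400,280)) for o in out]))
E
```

```text
scene level 0.81 (np.float64(169.84522003034903), np.float64(336.78603945371776)) rect ((525.3053588867188, -522.4580078125), (152.59661865234375, 40.74344253540039), 87.88609313964844)
scene level 0.77 (np.float64(119.35299539170506), np.float64(276.79815668202764)) rect ((249.70782470703125, -452.2166748046875), (59.00891876220703, 244.54612731933594), 11.61327075958252)
scene level 0.64 (np.float64(218.10591900311528), np.float64(241.61682242990653)) rect ((369.74481201171875, -175.41439819335938), (30.462474822998047, 178.97886657714844), 64.54948425292969)
top level 0.94 (np.float64(368.5996758508914), np.float64(211.64667747163696)) rect ((471.1856689453125, -327.8341064453125), (220.32415771484375, 35.57967758178711), 26.93568992614746)
top level 0.81 (np.float64(315.77973568281936), np.float64(251.0)) rect ((344.9125061035156, -148.46435546875), (19.33403778076172, 149.7366943359375), 62.619022369384766)
top level 0.67 (np.float64(419.70722433460077), np.float64(201.0532319391635)) rect ((502.6506652832031, -499.0287170410156), (151.23912048339844, 19.244626998901367), 86.802
[... 233 characters left out ...]
17880794), np.float64(183.86754966887418)) rect ((566.0321655273438, 259.08599853515625), (41.63507080078125, 40.94028091430664), 43.99991989135742)
top deck 0.61 (np.float64(250.3781697905182), np.float64(186.39911797133408)) rect ((557.1516723632812, 90.94426727294922), (375.42071533203125, 208.99696350097656), 88.9055404663086)
top knob 0.61 (np.float64(190.40384615384616), np.float64(183.94230769230768)) rect ((559.5321655273438, 249.2694549560547), (40.435787200927734, 41.14641571044922), 89.6604995727539)
top knob 0.45 (np.float64(146.12177121771217), np.float64(228.1439114391144)) rect ((418.4559020996094, 387.4606628417969), (143.2384490966797, 34.17066192626953), 12.984392166137695)
```

View pics/c.png

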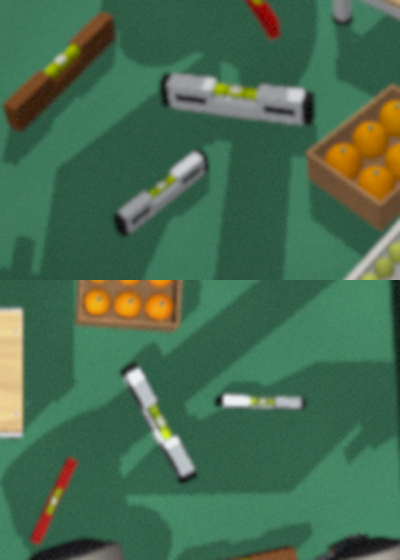

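The crop confirms it: the large silver level stands upright near top pixel (369,212) at about (473,-332), axis about 27° from world x. The jaws already lie about across it. Next I'll get the exact deck geometry and the first move.

```bash
cat >> h.py <<'E'
from scipy.spatial.transform import Rotation as Ro
def go(xyz, jaw=None):
    o=bot.get_obs(); R=Ro.from_euler('xyz',o['tcp_rot']).as_matrix()
    d=R.T@(np.array(xyz)-o['tool_pos']); j=np.degrees(np.arctan2(R[1,2],R[0,2]))
    print('t',o['time'],'tcp',o['tool_pos'].round(1),'toolmove x,y,z mm',d.round(1),'jaw deg',j.round(2),'tooly',R[:,1].round(3),'q',o['joint_positions'].round(2))
    if jaw is not None: print('twist (tool y) deg', ((j-jaw+90)%180-90).round(2))
E
python3 - <<'E'
from h import *
np.set_printoptions(precision=2,suppress=True)
go([473,-333,120],-63)
p=cap('top'); hsv=cv2.cvtColor(p['img'],cv2.COLOR_RGB2HSV)
m=cv2.inRange(hsv,(8,30,120),(28,140,255)); n,l,s,c=cv2.connectedComponentsWithStats(m)
for i in range(1,n):
    if s[i,4]>2000: 
        v,u=np.nonzero(l==i); g=ray(p,np.c_[u,v],100)[:,:2].astype(np.float32); print(s[i],cv2.minAreaRect(g), g.mean(0))
for d in vision.regions_of(p,'level')[:1]:
    v,u=np.nonzero(d['mask']); g=ray(p,np.c_[u,v],46)[:,:2]; e=np.linalg.eigh(np.cov(g.T))[1][:,1]; print('level axis',np.degrees(np.arctan2(e[1],e[0])))
E
```

```text
t 1.5 tcp [ 216.4 -478.4  234.7] toolmove x,y,z mm [-293.7  114.7  -26.7] jaw deg -65.66 tooly [ 0. -0. -1.] q [-1.29  0.34  1.52 -0.    1.28 -0.15]
twist (tool y) deg -2.66
[ 230   71  113   51 2517] ((852.7921142578125, -59.23005676269531), (165.78375244140625, 369.9342346191406), 0.054423701018095016) [845.36 -57.79]
[ 208  155   94   62 5739] ((557.5491943359375, 51.149078369140625), (300.3689880371094, 199.43983459472656), 89.05694580078125) [557.19  52.28]
level axis -153.41433718608377
```

Request:
arm_command:
  deltas:
    - [-0.042,0.0164,-0.0038,0]
    - [-0.042,0.0164,-0.0038,0]
    - [-0.042,0.0164,-0.0038,0]
    - [-0.042,0.0164,-0.0038,0]
    - [-0.042,0.0164,-0.0038,0]
  claw: 0

```text
time: 2.1
tool_pos: [401.3, -373.6, 152.2]
tcp_rot: [-1.57, 0.0, -2.717]
contact_force: [0.4, -0.4, 1.3]
grip_width: 91.9
```

Request:
arm_command:
  deltas:
    - [-0.042,0.0164,-0.0038,0]
    - [-0.042,0.0164,-0.0038,0]
    - [0,0,0,-2.3]
    - [0,0,0,0]
    - [0,0,0,0]

```text
time: 2.6
tool_pos: [473.2, -333.2, 120.1]
tcp_rot: [-1.57, -0.0, -2.678]
contact_force: [-0.5, 0.0, -0.1]
grip_width: 91.7
```

```bash
python3 - <<'E'
from h import *
go([473,-333,15],-63.4)
p=cap('scene')
for d in vision.find_in(p,'level')[:4]: print(round(d['confidence'],2),w(p,d['xyz']).round(1))
q=cap('top')
ims=[cv2.resize(p['img'][170:330,110:310],(480,384),interpolation=cv2.INTER_CUBIC)]
cv2.imwrite('pics/d.png',ims[0][:,:,::-1])
E
```

```text
t 2.6 tcp [ 473.2 -333.2  120.1] toolmove x,y,z mm [  0.  105.1  -0.3] jaw deg -63.42 tooly [ 0. -0. -1.] q [-0.75  0.55  1.53 -0.    1.06  0.36]
twist (tool y) deg -0.02
0.85 [ 236.6 -449.3   31. ]
0.73 [ 478.  -331.5   32.5]
0.59 [ 390.2 -178.4   27.7]
0.56 [ 508.8 -516.4   22.4]
```

View pics/d.png

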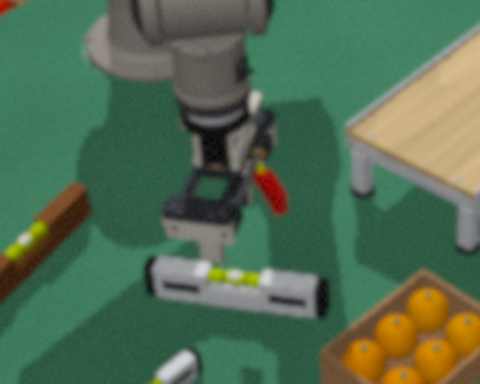

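Level (crop 235,285) lies right under the gripper, jaws across its middle. Going down.

Request:
arm_command:
  deltas:
    - [0,0.03,0,0]
    - [0,0.03,0,0]
    - [0,0.025,0,0]
    - [0,0.015,0,0]
    - [0,0.004,0,0]

```text
time: 3.25
tool_pos: [472.0, -332.9, 14.5]
tcp_rot: [-1.573, -0.001, -2.678]
contact_force: [-0.0, 0.0, -0.3]
grip_width: 91.8
```

Request:
arm_command:
  deltas:
    - [0,0,0,0]
    - [0,0,0,0]
    - [0,0,0,0]
    - [0,0,0,0]
    - [0,0,0,0]
  claw: 255

```text
time: 3.75
tool_pos: [473.6, -333.1, 16.5]
tcp_rot: [-1.57, 0.0, -2.677]
contact_force: [-0.0, -0.2, 1.1]
grip_width: 56.3
```

Request:
arm_command:
  deltas:
    - [0,0,0,0]
    - [0,0,0,0]
    - [0,0,0,0]
    - [0,0,0,0]

```text
time: 4.15
tool_pos: [473.2, -332.7, 15.9]
tcp_rot: [-1.571, -0.0, -2.677]
contact_force: [-1.5, 3.7, 2.2]
grip_width: 24.7
```

Request:
arm_command:
  deltas:
    - [0,0,0,0]
    - [0,0,0,0]
    - [0,-0.01,0,0]
    - [0,-0.02,0,0]
    - [0,-0.03,0,0]

```text
time: 4.65
tool_pos: [472.3, -332.2, 75.3]
tcp_rot: [-1.574, -0.001, -2.677]
contact_force: [0.1, -0.7, -2.6]
grip_width: 23.6
```

Request:
arm_command:
  deltas:
    - [0,-0.03,0,0]
    - [0,-0.03,0,0]
    - [0,-0.03,0,0]
    - [0,-0.01,0,0]
    - [0,0,0,0]

```text
time: 5.15
tool_pos: [473.8, -333.4, 177.3]
tcp_rot: [-1.568, 0.001, -2.677]
contact_force: [1.1, 0.5, -3.1]
grip_width: 23.8
```

```bash
python3 - <<'E'
from h import *
go([557.5,51,180],-0.8)
o=bot.get_obs(); print(o['contact_force'],o['grip_width'])
p=cap('scene')
for d in vision.regions_of(p,'level')[:4]:
    v,u=np.nonzero(d['mask']); print(d['confidence'],u.mean(),v.mean(),u.min(),u.max())
for d in vision.find_in(p,'level')[:4]: print(round(d['confidence'],2),w(p,d['xyz']).round(1))
cv2.imwrite('pics/e.png',cv2.resize(p['img'][130:330,110:360],(500,400),interpolation=cv2.INTER_CUBIC)[:,:,::-1])
E
```

```text
t 5.15 tcp [ 473.8 -333.4  177.3] toolmove x,y,z mm [-247.2   -3.4 -306.1] jaw deg -63.36 tooly [ 0.002 -0.002 -1.   ] q [-0.75  0.49  1.46 -0.    1.19  0.36]
twist (tool y) deg -62.56
[ 1.12127076  0.50114171 -3.10833947] 23.798002872420923
0.96 119.90838375108038 275.9965427830596 91 147
0.61 211.47693817468107 247.6378802747792 162 245
0.57 215.3658536585366 234.8780487804878 213 218
0.9 [ 513.8 -318.9  191.7]
0.89 [ 507.7 -516.2   26.5]
0.59 [ 233.2 -450.3   30.3]
0.47 [ 327.6 -147.1   29.2]
```

View pics/e.png

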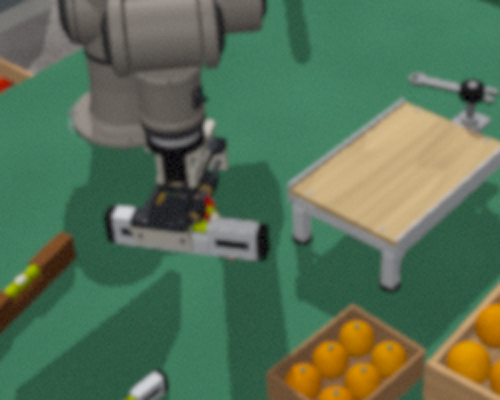

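Level is held squarely (crop 185,235), weight -3.1 N. Carrying it over the shelf.

Request:
arm_command:
  deltas:
    - [-0.015,0,-0.018,0]
    - [-0.025,0,-0.031,0]
    - [-0.028,0,-0.035,0]
    - [-0.028,0,-0.035,0]
    - [-0.028,0,-0.035,0]

```text
time: 5.8
tool_pos: [514.4, -137.8, 174.1]
tcp_rot: [-1.573, -0.002, -2.677]
contact_force: [0.8, -0.0, -4.0]
grip_width: 23.3
```

Request:
arm_command:
  deltas:
    - [-0.028,0,-0.035,0]
    - [-0.028,0,-0.035,0]
    - [-0.028,0,-0.035,0]
    - [-0.025,0,-0.031,0]
    - [-0.014,0,-0.016,0]

```text
time: 6.3
tool_pos: [556.2, 54.6, 174.0]
tcp_rot: [-1.573, -0.002, -2.674]
contact_force: [-0.2, -0.2, -2.6]
grip_width: 24.1
```

Request:
arm_command:
  deltas:
    - [0,0,0,-5]
    - [0,0,0,-7.8]
    - [0,0,0,-7.8]
    - [0,0,0,-7.8]
    - [0,0,0,-7.8]

```text
time: 6.8
tool_pos: [556.0, 51.4, 173.9]
tcp_rot: [-1.574, -0.002, -2.039]
contact_force: [-0.1, 0.3, -3.0]
grip_width: 23.8
```

Request:
arm_command:
  deltas:
    - [0,0,0,-7.8]
    - [0,0,0,-7.8]
    - [0,0,0,-7.8]
    - [0,0,0,-2.9]
    - [0,0,0,0]

```text
time: 7.3
tool_pos: [556.1, 51.3, 174.1]
tcp_rot: [-1.574, -0.0, -1.586]
contact_force: [0.3, -0.0, -3.3]
grip_width: 24.0
```

```bash
python3 - <<'E'
from h import *
go([557.5,51,125],-0.8)
p=cap('scene')
for d in vision.find_in(p,'level')[:4]: print(round(d['confidence'],2),w(p,d['xyz']).round(1))
cv2.imwrite('pics/f.png',cv2.resize(p['img'][90:270,220:420],(600,540),interpolation=cv2.INTER_CUBIC)[:,:,::-1])
E
```

```text
t 7.3 tcp [556.1  51.3 174.1] toolmove x,y,z mm [ 0.3 49.1  1.6] jaw deg -0.85 tooly [-0.003  0.    -1.   ] q [-0.05  0.46  1.52 -0.    1.17 -0.03]
twist (tool y) deg -0.05
0.86 [563.3 -14.5 188. ]
0.72 [ 234.1 -451.1   32.8]
0.55 [ 507.5 -514.    23. ]
0.5 [ 354.3 -156.4   30.2]
```

View pics/f.png

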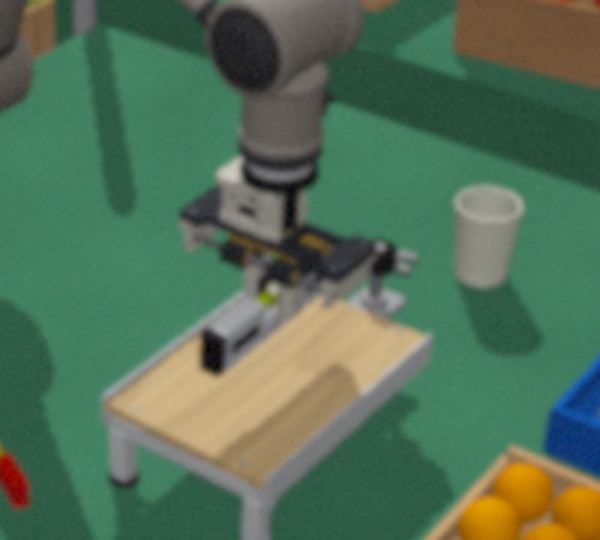

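The level hangs over the middle of the shelf, parallel to its lips. Lowering.

Request:
arm_command:
  deltas:
    - [0,0.015,0,0]
    - [0,0.02,0,0]
    - [0,0.01,0,0]
    - [0,0.005,0,0]
    - [0,0.003,0,0]

```text
time: 7.9
tool_pos: [556.9, 51.3, 122.6]
tcp_rot: [-1.571, -0.0, -1.586]
contact_force: [0.9, -0.6, -3.7]
grip_width: 23.9
```

Request:
arm_command:
  deltas:
    - [0,0.001,0,0]
    - [0,0.001,0,0]
    - [0,0.001,0,0]
    - [0,0,0,0]

```text
time: 8.3
tool_pos: [557.0, 51.3, 120.1]
tcp_rot: [-1.57, -0.0, -1.586]
contact_force: [-0.2, -0.1, -2.7]
grip_width: 23.7
```

Request:
arm_command:
  deltas:
    - [0,0.001,0,0]
    - [0,0.001,0,0]
    - [0,0,0,0]

```text
time: 8.6
tool_pos: [556.8, 51.3, 117.8]
tcp_rot: [-1.571, -0.0, -1.586]
contact_force: [0.3, 0.8, -2.7]
grip_width: 23.8
```

Request:
arm_command:
  deltas:
    - [0,0.001,0,0]
    - [0,0,0,0]

```text
time: 8.8
tool_pos: [556.8, 51.3, 116.8]
tcp_rot: [-1.571, -0.0, -1.586]
contact_force: [-0.6, -0.0, -2.6]
grip_width: 24.1
```

Request:
arm_command:
  deltas:
    - [0,0.001,0,0]
    - [0,0,0,0]

```text
time: 9.0
tool_pos: [556.8, 51.3, 115.8]
tcp_rot: [-1.571, -0.0, -1.586]
contact_force: [0.3, -0.9, -2.9]
grip_width: 24.0
```

Request:
arm_command:
  deltas:
    - [0,0.001,0,0]
    - [0,0,0,0]

```text
time: 9.2
tool_pos: [557.0, 51.4, 115.3]
tcp_rot: [-1.57, -0.0, -1.586]
contact_force: [-1.7, 2.0, 0.4]
grip_width: 23.9
```

Request:
arm_command:
  deltas:
    - [0,0.001,0,0]
    - [0,0,0,0]

```text
time: 9.4
tool_pos: [557.0, 51.4, 115.3]
tcp_rot: [-1.57, -0.0, -1.586]
contact_force: [-4.5, 1.2, 8.5]
grip_width: 23.7
```

Contact. Easing back slightly and releasing.

Request:
arm_command:
  deltas:
    - [0,-0.0008,0,0]
    - [0,0,0,0]
    - [0,0,0,0]

```text
time: 9.7
tool_pos: [557.1, 51.4, 115.3]
tcp_rot: [-1.57, -0.0, -1.586]
contact_force: [-2.2, 1.3, 5.2]
grip_width: 24.2
```

Request:
arm_command:
  deltas:
    - [0,0,0,0]
    - [0,0,0,0]
    - [0,0,0,0]
    - [0,0,0,0]
    - [0,0,0,0]
  claw: 0

```text
time: 10.2
tool_pos: [556.9, 51.3, 114.6]
tcp_rot: [-1.571, -0.0, -1.586]
contact_force: [0.6, 0.3, 0.1]
grip_width: 59.5
```

Request:
arm_command:
  deltas:
    - [0,0,0,0]
    - [0,0,0,0]
    - [0,-0.01,0,0]
    - [0,-0.03,0,0]
    - [0,-0.03,0,0]

```text
time: 10.7
tool_pos: [556.6, 51.3, 185.8]
tcp_rot: [-1.572, 0.0, -1.586]
contact_force: [0.6, -0.9, 0.3]
grip_width: 91.8
```

Request:
arm_command:
  deltas:
    - [0,-0.02,0,0]
    - [0,-0.01,0,0]
    - [0,0,0,0]
    - [0,0,0,0]

```text
time: 11.1
tool_pos: [556.4, 51.3, 214.0]
tcp_rot: [-1.572, -0.0, -1.586]
contact_force: [0.2, -0.3, -0.5]
grip_width: 91.8
```

```bash
python3 - <<'E'
from h import *
go([560,250,200])
p=cap('scene')
for o in ('level','knob','knob_grip','foot','deck_mid'):
  for d in vision.find_in(p,o)[:3]: print(o,round(d['confidence'],2),w(p,d['xyz']).round(1))
cv2.imwrite('pics/g.png',cv2.resize(p['img'][120:270,240:390],(600,600),interpolation=cv2.INTER_CUBIC)[:,:,::-1])
E
```

```text
t 11.1 tcp [556.4  51.3 214. ] toolmove x,y,z mm [-198.7   14.     0.6] jaw deg -0.86 tooly [-0.001 -0.    -1.   ] q [-0.05  0.42  1.46 -0.    1.26 -0.03]
level 0.87 [ 358.4 -159.1   28.1]
level 0.8 [563.9  31.6 128.9]
level 0.69 [ 235.6 -448.3   33.9]
knob 0.42 [565.3 244.9 135.3]
knob_grip 0.64 [566.8 246.2 137.8]
deck_mid 0.56 [578.5  10.1  96.9]
```

View pics/g.png

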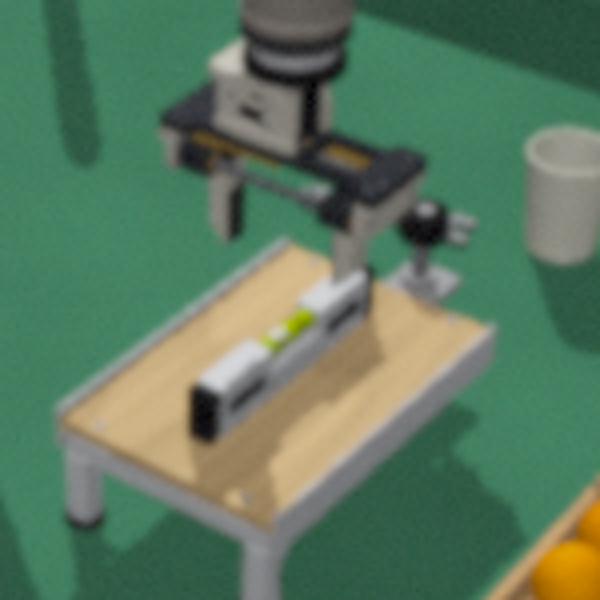

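The level stands free in the middle of the shelf, along it. The bubble lies towards the fixed feet (crop 280,335), as it should with the screw end low. Next: go above the knob and wind the wrist back to leave room to turn clockwise.

Request:
arm_command:
  deltas:
    - [-0.03,0,0,0]
    - [-0.045,0,0,0]
    - [-0.049,0,0.001,0]
    - [-0.045,0,0,0]
    - [-0.03,0,0,0]

```text
time: 11.9
tool_pos: [560.3, 253.3, 214.2]
tcp_rot: [-1.571, 0.0, -1.584]
contact_force: [-0.3, -0.4, -0.9]
grip_width: 91.7
```

Request:
arm_command:
  deltas:
    - [0,0,0,-8.4]
    - [0,0,0,-8.4]
    - [0,0,0,-8.4]
    - [0,0,0,-8.4]
    - [0,0,0,-8.4]

```text
time: 12.4
tool_pos: [560.8, 250.3, 214.2]
tcp_rot: [-1.572, 0.0, -0.847]
contact_force: [0.1, 0.5, 0.8]
grip_width: 91.6
```

Request:
arm_command:
  deltas:
    - [0,0,0,-8.4]
    - [0,0,0,-8.4]
    - [0,0,0,-8.4]
    - [0,0,0,-8.4]
    - [0,0,0,-8.4]

```text
time: 12.9
tool_pos: [560.8, 250.2, 214.2]
tcp_rot: [-1.571, 0.001, -0.114]
contact_force: [1.1, -0.1, -0.1]
grip_width: 91.8
```

Request:
arm_command:
  deltas:
    - [0,0,0,-8.4]
    - [0,0,0,-8.4]
    - [0,0,0,-8.4]
    - [0,0,0,-8.4]
    - [0,0,0,-8.4]

```text
time: 13.4
tool_pos: [560.8, 250.2, 214.2]
tcp_rot: [-1.571, 0.001, 0.619]
contact_force: [0.2, -0.1, 0.4]
grip_width: 91.6
```

Request:
arm_command:
  deltas:
    - [0,0,0,-8.4]
    - [0,0,0,-8.4]
    - [0,0,0,-8.4]
    - [0,0,0,-8.4]
    - [0,0,0,-8.4]

```text
time: 13.9
tool_pos: [560.8, 250.3, 214.2]
tcp_rot: [-1.57, 0.0, 1.352]
contact_force: [-0.3, -0.6, 0.0]
grip_width: 92.1
```

Request:
arm_command:
  deltas:
    - [0,0,0,-8.4]
    - [0,0,0,-8.4]
    - [0,0,0,-8.4]
    - [0,0,0,0]
    - [0,0,0,0]

```text
time: 14.4
tool_pos: [560.8, 250.3, 214.4]
tcp_rot: [-1.57, 0.0, 1.782]
contact_force: [-0.6, -0.8, 0.1]
grip_width: 91.9
```

```bash
cat >> h.py <<'E'
def patch(n, c=(557,51.3), a=89.2, z=40+98, L=45, W=25, s=4):
    # rectified patch at height z: columns along shelf x (towards knob), rows across
    p=cap(n); ax=np.array([np.cos(np.radians(a)),np.sin(np.radians(a))]); ay=np.array([-ax[1],ax[0]])
    t=np.arange(-L,L,1/s); r=np.arange(W,-W,-1/s); T,Rr=np.meshgrid(t,r)
    X=np.array(c)+T[...,None]*ax+Rr[...,None]*ay
    uv=proj(p,np.c_[X.reshape(-1,2),np.full(T.size,z)]).astype(np.float32).reshape(*T.shape,2)
    return p,cv2.remap(p['img'],uv,None,cv2.INTER_CUBIC),t,r
E
python3 - <<'E'
from h import *
go([560,250,126])
rows=[]
for n in ('scene','top'):
    p,im,t,r=patch(n); rows.append(im)
    for o in ('bubble','level'):
        for d in vision.find_in(p,o)[:4]: print(n,o,round(d['confidence'],2),w(p,d['xyz']).round(1))
cv2.imwrite('pics/i.png',np.vstack(rows)[:,:,::-1].repeat(2,1).repeat(1,0))
E
```

```text
t 14.4 tcp [560.8 250.3 214.4] toolmove x,y,z mm [-0.1 88.4  0.8] jaw deg -167.89 tooly [-0. -0. -1.] q [ 0.3   0.52  1.29 -0.    1.33 -3.06]
scene bubble 0.68 [565.6 248.1 137.8]
scene level 0.98 [561.2  40.1 134. ]
scene level 0.9 [ 508.4 -514.4   21.3]
scene level 0.78 [ 235.  -450.5   32.4]
scene level 0.52 [ 353.1 -162.3   29.7]
top level 0.86 [ 231.9 -435.1   47. ]
top level 0.8 [ 507.  -503.7   31.2]
top level 0.76 [550.2  49.2 144.8]
top level 0.65 [ 343.3 -148.2   35.1]
```

View pics/i.png

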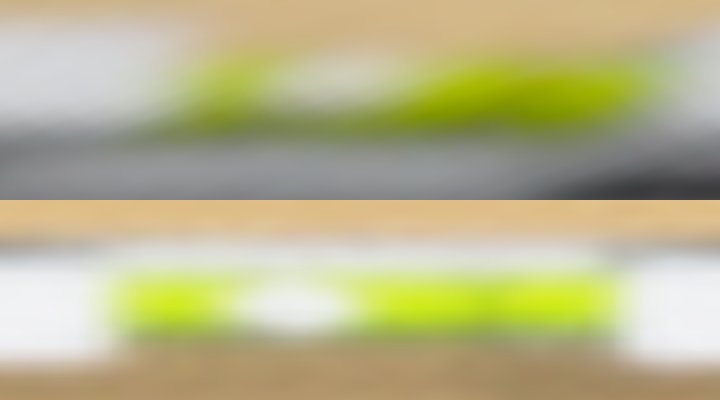

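Rectified vial view, shelf x to the right, 8 px/mm: in the top picture the vial spans 110–625 px and the bubble sits at ~292 px. So the bubble is about -9.5 mm, towards the fixed feet. Going down onto the knob.

Request:
arm_command:
  deltas:
    - [0,0.025,0,0]
    - [0,0.03,0,0]
    - [0,0.02,0,0]
    - [0,0.01,0,0]
    - [0,0.002,0,0]

```text
time: 15.2
tool_pos: [560.4, 250.1, 126.6]
tcp_rot: [-1.569, 0.0, 1.786]
contact_force: [1.4, -0.6, 1.4]
grip_width: 92.0
```

Request:
arm_command:
  deltas:
    - [0,0,0,0]
    - [0,0,0,0]
    - [0,0,0,0]
    - [0,0,0,0]
    - [0,0,0,0]
  claw: 255

```text
time: 15.7
tool_pos: [561.0, 250.3, 128.2]
tcp_rot: [-1.572, 0.0, 1.786]
contact_force: [-0.4, 0.3, -0.7]
grip_width: 56.3
```

Request:
arm_command:
  deltas:
    - [0,0,0,0]
    - [0,0,0,0]
    - [0,0,0,0]

```text
time: 16.0
tool_pos: [560.6, 250.2, 127.8]
tcp_rot: [-1.57, 0.0, 1.786]
contact_force: [-1.2, -0.3, 1.7]
grip_width: 43.4
```

Request:
arm_command:
  deltas:
    - [0,0,0,0]
    - [0,0.0005,0,0]
    - [0,0.0005,0,0]
    - [0,0,0,0]

```text
time: 16.4
tool_pos: [560.7, 250.3, 127.7]
tcp_rot: [-1.571, 0.0, 1.786]
contact_force: [-4.7, -1.7, 8.6]
grip_width: 43.1
```

Request:
arm_command:
  deltas:
    - [0,0.0003,0,0]
    - [0,0,0,0]
    - [0,0,0,0]

```text
time: 16.7
tool_pos: [560.7, 250.3, 127.6]
tcp_rot: [-1.571, 0.0, 1.786]
contact_force: [-4.8, -0.9, 10.2]
grip_width: 43.5
```

Leaning ~10 N. Turning clockwise (positive twist).

Request:
arm_command:
  deltas:
    - [0,0,0,4]
    - [0,0,0,8]
    - [0,0,0,8]
    - [0,0,0,8]
    - [0,0,0,8]

```text
time: 17.2
tool_pos: [559.8, 250.3, 127.6]
tcp_rot: [-1.57, 0.001, 1.153]
contact_force: [-9.1, -1.1, 12.2]
grip_width: 43.2
```

Request:
arm_command:
  deltas:
    - [0,0,0,8]
    - [0,0,0,8]
    - [0,0,0,8]
    - [0,0,0,4]
    - [0,0,0,0]

```text
time: 17.7
tool_pos: [559.1, 250.6, 127.6]
tcp_rot: [-1.569, 0.002, 0.668]
contact_force: [-11.7, -0.7, 13.0]
grip_width: 43.5
```

Request:
arm_command:
  deltas:
    - [0,0,0,4]
    - [0,0,0,8]
    - [0,0,0,8]
    - [0,0,0,8]
    - [0,0,0,8]

```text
time: 18.2
tool_pos: [558.7, 251.4, 127.6]
tcp_rot: [-1.57, 0.003, 0.036]
contact_force: [-12.2, 3.1, 12.8]
grip_width: 43.2
```

Request:
arm_command:
  deltas:
    - [0,0,0,8]
    - [0,0,0,4]
    - [0,0,0,0]
    - [0,0,0,0]
    - [0,0,0,0]

```text
time: 18.7
tool_pos: [558.7, 251.7, 127.6]
tcp_rot: [-1.57, 0.003, -0.168]
contact_force: [-12.9, 4.2, 13.0]
grip_width: 43.4
```

Request:
arm_command:
  deltas:
    - [0,0,0,0]
    - [0,0,0,0]
    - [0,0,0,0]
    - [0,0,0,0]
    - [0,0,0,0]

```text
time: 19.2
tool_pos: [558.7, 251.7, 127.6]
tcp_rot: [-1.57, 0.004, -0.168]
contact_force: [-12.4, 4.4, 11.8]
grip_width: 43.4
```

Request:
arm_command:
  deltas:
    - [0,0,0,0]
    - [0,0,0,0]
    - [0,0,0,0]
    - [0,0,0,0]
    - [0,0,0,0]

```text
time: 19.7
tool_pos: [558.8, 251.7, 127.6]
tcp_rot: [-1.57, 0.003, -0.168]
contact_force: [-12.8, 4.4, 12.6]
grip_width: 43.1
```

```bash
cat >> h.py <<'E'
def bub(k=3):
    ims=[patch('top') for _ in range(k)]; t=ims[0][2]
    im=np.mean([i[1].astype(float) for i in ims],0)
    g=np.minimum(im[...,0],im[...,1])-im[...,2]          # yellow-green-ness
    r0=np.argmax(cv2.GaussianBlur(g,(1,9),0)[:, :].clip(100).mean(1)); band=g[r0-6:r0+7].mean(0)
    h=band.max()/2; on=np.nonzero(band>h)[0]; a,b=t[on[0]],t[on[-1]]
    mid=(a+b)/2; s=(t>a+6)&(t<b-6); wgt=(np.percentile(band[s],75)-band[s]-25).clip(0); c=(t[s]*wgt).sum()/wgt.sum()
    lo=t[s][band[s]<h]
    print('vial',a,b,'mid',mid.round(2),'bubble centroid',(c-mid).round(2),'halfmax', (lo.min()-mid,lo.max()-mid) if len(lo) else None)
    print('profile',[(int(t[i]),int(band[i]),int(im[r0-6:r0+7,i].mean())) for i in range(40,len(t)-40,8)])
    return im
E
python3 - <<'E'
from h import *
go([560,250,127]); print(bot.get_obs()['contact_force'].round(1), bot.get_obs()['moment'].round(2))
im=bub()
p,i2,t,r=patch('scene')
cv2.imwrite('pics/j.png',np.vstack([i2,im.astype(np.uint8)])[:,:,::-1].repeat(2,1))
E
```

```text
t 19.7 tcp [558.8 251.7 127.6] toolmove x,y,z mm [ 1.5  0.6 -1.5] jaw deg 80.37 tooly [-0.003  0.002 -1.   ] q [ 0.3   0.6   1.41  0.    1.13 -1.11]
[-12.8   4.4  12.6] [ 0.38  1.73 -0.07]
vial -29.5 30.0 mid 0.25 bubble centroid -0.85 halfmax (np.float64(-10.0), np.float64(8.25))
profile [(-35, 0, 236), (-33, 19, 221), (-31, 59, 199), (-29, 100, 181), (-27, 144, 166), (-25, 168, 161), (-23, 177, 160), (-21, 178, 159), (-19, 175, 158), (-17, 169, 154), (-15, 152, 148), (-13, 130, 145), (-11, 101, 161), (-9, 70, 191), (-7, 40, 212), (-5, 14, 230), (-3, 4, 235), (-1, 0, 239), (1, 1, 238), (3, 6, 236), (5, 28, 225), (7, 63, 206), (9, 93, 187), (11, 120, 163), (13, 134, 145), (15, 141, 139), (17, 152, 143), (19, 163, 153), (21, 171, 158), (23, 175, 159), (25, 177, 158), (27, 160, 158), (29, 119, 165), (31, 69, 177), (33, 20, 204)]
```

View pics/j.png

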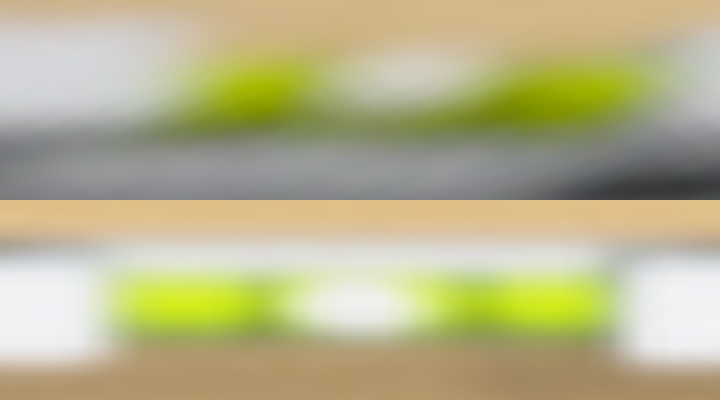

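Bubble is about -1.2 mm: its edges are at -9.8/+8.5 mm and the lines at about -13.5/+15 mm. There is ~13 N of side force from off-axis grip, so I'll relax that, then turn ~12° more and let it settle.

Request:
arm_command:
  deltas:
    - [-0.0007,0,0.0003,0]
    - [-0.0007,0,0.0003,0]
    - [-0.0006,0,0.0003,0]
    - [0,0,0,0]

```text
time: 20.3
tool_pos: [558.5, 251.9, 127.7]
tcp_rot: [-1.571, 0.0, -0.168]
contact_force: [-7.0, -0.8, 10.0]
grip_width: 43.6
```

Request:
arm_command:
  deltas:
    - [0,0,0,4]
    - [0,0,0,4]
    - [0,0,0,4]
    - [0,0,0,0]
    - [0,0,0,0]

```text
time: 20.8
tool_pos: [558.6, 252.2, 127.6]
tcp_rot: [-1.57, 0.0, -0.378]
contact_force: [-5.8, 0.4, 9.3]
grip_width: 43.7
```

Request:
arm_command:
  deltas:
    - [0,0,0,0]
    - [0,0,0,0]
    - [0,0,0,0]
    - [0,0,0,0]
    - [0,0,0,0]

```text
time: 21.3
tool_pos: [558.6, 252.2, 127.6]
tcp_rot: [-1.57, 0.0, -0.378]
contact_force: [-5.6, 0.8, 10.6]
grip_width: 43.1
```

Request:
arm_command:
  deltas:
    - [0,0,0,0]
    - [0,0,0,0]
    - [0,0,0,0]
    - [0,0,0,0]
    - [0,0,0,0]

```text
time: 21.8
tool_pos: [558.6, 252.2, 127.7]
tcp_rot: [-1.57, 0.0, -0.378]
contact_force: [-5.5, 1.1, 11.0]
grip_width: 43.1
```

Request:
arm_command:
  deltas:
    - [0,0,0,0]
    - [0,0,0,0]
    - [0,0,0,0]
    - [0,0,0,0]
    - [0,0,0,0]

```text
time: 22.3
tool_pos: [558.6, 252.2, 127.6]
tcp_rot: [-1.57, 0.0, -0.378]
contact_force: [-5.5, 1.9, 9.3]
grip_width: 43.1
```

```bash
python3 - <<'E'
from h import *
go([560,250,127])
im=bub(6)
o=[bot.get_obs() for _ in range(1)][0]; print(o['contact_force'].round(1),o['grip_width'])
p=cap('scene')
for n in ('level','spanner','mandarins','beaker'):
  for d in vision.find_in(p,n)[:2]: print(n,round(d['confidence'],2),w(p,d['xyz']).round(1))
E
```

```text
t 22.3 tcp [558.6 252.2 127.6] toolmove x,y,z mm [ 2.1  0.6 -1.5] jaw deg 68.35 tooly [-0.     0.001 -1.   ] q [ 0.3   0.6   1.41  0.    1.13 -0.89]
vial -29.5 30.0 mid 0.25 bubble centroid 0.78 halfmax (np.float64(-8.75), np.float64(10.25))
profile [(-35, 0, 236), (-33, 19, 220), (-31, 59, 197), (-29, 100, 180), (-27, 144, 166), (-25, 167, 161), (-23, 176, 159), (-21, 177, 159), (-19, 175, 159), (-17, 169, 154), (-15, 154, 148), (-13, 137, 143), (-11, 117, 154), (-9, 93, 179), (-7, 67, 199), (-5, 34, 220), (-3, 12, 231), (-1, 2, 237), (1, 1, 238), (3, 2, 237), (5, 8, 234), (7, 29, 220), (9, 60, 202), (11, 95, 173), (13, 121, 151), (15, 134, 144), (17, 150, 146), (19, 163, 153), (21, 171, 157), (23, 175, 158), (25, 177, 157), (27, 160, 157), (29, 120, 164), (31, 70, 177), (33, 21, 204)]
[-5.9  1.9 10.5] 43.868600855446715
level 0.89 [ 508.8 -513.4   19.8]
level 0.7 [ 353.6 -161.3   28.7]
spanner 0.66 [372.4 412.1   1. ]
mandarins 0.84 [ 712.7 -298.    39.6]
mandarins 0.69 [563.6  38.2 134.3]
beaker 0.83 [582.9 456.1  69. ]
```

```bash
python3 - <<'E'
from h import *
p=cap('top')
for n in ('spanner','beaker','mandarins'):
  for d in vision.find_in(p,n)[:2]: print(n,round(d['confidence'],2),w(p,d['xyz']).round(1))
print(bot.get_obs()['contact_force'].round(1))
job.close_job()
E
```

```text
beaker 0.64 [538.2  46.8 100.9]
beaker 0.62 [581.5 490.9  51.6]
mandarins 0.79 [ 706.6 -283.4   40.7]
[-5.9  2.   9.3]
the job is handed in; nothing more can be done
```

The job is handed in at about 22 s of the 72 s. The level stands free in the middle of the shelf, and the gripper still holds the knob and leans on it with the bubble centred. The hand-in gives no verdict.

- **Level:** I picked the large silver one, gripped it across its middle, lowered it until it touched and released it at about 10 s. It was then standing along the shelf, in its middle.
- **Knob:** I gripped it from above at 43 mm opening, leaned down, and turned it about 124° clockwise in total. The bubble started at about -9.5 mm.
- **Bubble:** after 1.5 s of settling, the averaged top picture puts it 0 to +0.8 mm from centre. It depends on whether the black lines or the vial ends are the reference; both are inside ±3 mm.
- **Lean:** measured at 9 to 11 N, so the foot bears about 25 N. About 6 N of side force remains from a slightly off-axis grip.
- **Bystanders:** the last pictures put the cup and the mandarin tray within 3 mm of the first readings.
- **Spanner:** this check did not agree. The last scene picture put it about 29 mm from its first reading, and the top picture did not find it. I believe this is partial occlusion by the arm, since the gripper never came near it, but I could not confirm it.

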